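Go/no-go test of a gauge sleeve

TASK

Take the sleeve from the cradle nearer the robot, stand it upright on the square steel plate and let go of it; then take it again from straight above and slide it down over the stepped gauge pin as far as it will go. If it goes fully home on the pin's base, stand it upright in the square wooden tray; if it stops on the pin's shoulder, stand it upright in the round steel dish. Leave the other sleeve and the loose things on the bench where they are.

Things in the scene. Friction and masses are not known exactly. Their poses are not given: they have to be found in the camera images.
- sleeve_1: Aluminium tube, open at both ends (alike), 54 mm outside, 110 mm long, 0.2 to 0.42 kg. Origin: its middle; z: its axis. One lies in each cradle, sloping 30 degrees. Outside the two sleeves are the same; one has a 40 mm bore (goes home on the gauge), the other 21 mm (stops on the shoulder): which is not told, the test shows it. Test the one in the cradle nearer the robot.
- sleeve_2: Aluminium tube, open at both ends (alike), 54 mm outside, 110 mm long, 0.2 to 0.42 kg. Origin: its middle; z: its axis. One lies in each cradle, sloping 30 degrees. Outside the two sleeves are the same; one has a 40 mm bore (goes home on the gauge), the other 21 mm (stops on the shoulder): which is not told, the test shows it. Test the one in the cradle nearer the robot.
- cradle_1: Fixed black V cradle on a 120 x 60 mm steel foot; the two are alike and swap places. Origin on the bench below the middle of its sleeve, which is 85 mm up. The sleeve slopes 30 degrees, upper end towards the cradle's +x, lower end on a stop. The V, 55 mm wide, holds the lower 65 mm of the sleeve; the upper 45 mm overhang freely.
- cradle_2: Fixed black V cradle on a 120 x 60 mm steel foot; the two are alike and swap places. Origin on the bench below the middle of its sleeve, which is 85 mm up. The sleeve slopes 30 degrees, upper end towards the cradle's +x, lower end on a stop. The V, 55 mm wide, holds the lower 65 mm of the sleeve; the upper 45 mm overhang freely.
- gauge: Fixed steel pin on a 90 x 90 x 12 mm base. Origin under the base, z up the pin's axis. Above the origin: thick part 33 mm diameter from 12 to 52 mm, ending in a shoulder (tapered to 26 mm over the top 12 mm); nose 16 mm diameter to 82 mm, tip 8 mm at 90 mm. A sleeve home rests on the base (its middle 67 mm up); one that does not fit rests on the shoulder (middle 107 mm up).
- plate: Fixed square steel setting plate 110 x 110 x 12 mm, flat on the bench. Origin at the centre of its underside; top face 12 mm up. It and the gauge swap places.
- tray: Fixed square wooden tray, outside 130 x 130 mm, 25 mm high, wall and floor 5 mm. Origin at the centre of its underside. It and the dish swap places.
- dish: Fixed round steel dish, outside 136 mm diameter, 25 mm high, wall 4 mm, floor 5 mm. Origin at the centre of its underside.
- fitting: Loose brass pipe fitting standing upright, 38 mm widest, 62 mm high, origin at the centre of its underside. Bystander.
- screwdriver: Loose screwdriver lying along its x, 170 mm long, black handle. Bystander.
- wrench: Loose steel wrench lying along its x, 170 mm long. Bystander.
- bottle: Loose white bottle standing upright, 50 mm diameter, 110 mm high, origin at the centre of its underside. Bystander.
Mind the look-alikes: they are no part of the job. Leave any blue or pink look-alike of the sleeve_1 alone. Leave any orange look-alike of the cradle_2 alone.

How it is judged:
By the outcome, as a careful person would: the job done as asked, in the order asked, and still so for the second after the job is handed in, with the robot touching nothing.
It also fails if it takes over 64 s, if anything falls off the work surface, if the arm or the gripper's body presses on something with over 40 N, if the wrist force passes 120 N, or if a joint passes its speed limit or range.

ROBOT

A 6-joint arm with a two-finger parallel gripper is mounted at the origin on the work surface. World frame = base frame: x ahead of the robot, y to its left, z up, the work surface at z = 0. Lengths are in m, angles in rad, forces in N, time in s.
With the tool pointing down it reaches from about 0.3 to 0.875 m from the base axis. Payload 6.4 kg.
Tool frame: the origin (TCP) lies on the mounting face of the last link; the fingertips stand 173 mm ahead of it and the grasp point (between the pads) lies 155 mm ahead of it (ctrl.tip_reach is the distance from the TCP to the fingertips, in m); z points along the fingers, y is the line along which they close (so a half turn about z gives the same grasp; the last joint's range is limited). The gripper opens to 85 mm and grips with 20 to 120 N. Pads are 22 mm wide; open, the fingers measure 114 mm over their backs; the gripper's body (76 mm by 85 mm) begins 54 mm behind the grasp point. The pads swing forward as they close: fully open they stand 13 mm farther back than shut.
Start: joints at [1.031, 0.181, 1.607, -0, 1.354, -0.206], TCP at [0.188, 0.543, 0.405] pointing down, gripper open.
Joint ranges: [-2.99, 2.99], [-0.89, 2.07], [0.3, 2.58], [-1.14, 4.28], [0, 2.63], [-3.12, 3.12]. Speed limits (rad/s): [2.57, 2.57, 3.01, 3.14, 3.14, 3.14].

INTERFACE

Orientations are given as a unit quaternion [w, x, y, z].
In Python, from bench import ctrl gives the robot as it stands.
- The arm moves only by the shell command python3 -m pendant 'ROWS'. ROWS is JSON, a list that holds one entry, the list of rows, each a list of 7 numbers: the opening, from 0 (shut) to 1 (fully open), then the shift along the tool's x, y, z in mm, then the turn, a rotation vector about the tool's x, y, z in rad. A call has 1 to 5 rows; each row is the pose to reach, as a shift and turn from the pose commanded when the call began, along the tool's axes at that moment; what a row does not reach only later rows make up. A row lasts 1/12 s, in which the tool goes at most 41.7 mm and 7.16 degrees, less where a joint would pass 70% of its speed; a pose out of reach is approached as far as the arm can. A call with a gripper value outside its range is refused whole. The fingers move at their own pace and stop on an object; the grip force is fixed at half the most. Time passes only in rows, so rows that repeat a pose let the fingers close. It gives the time, the measured TCP pose, the force, the opening and the grip force at its end, in the units of the state.
- ctrl.get_obs(): the state, without advancing time (a new reading comes with each control period).
- ctrl.camera(name): name is "scene" or "side" or "wrist"; returns the picture (400x640x3 uint8, red, green, blue); there is no depth.
- ctrl.camera_params(name): a dict with "mtx" (3x3 intrinsics, pixels), "distortion" ([k1, k2, p1, p2, k3] as OpenCV has them; the pictures are not rectified), "world_from_camera" (4x4, takes a point from camera to world coordinates); the wrist camera has in their place "tool_from_camera" (4x4, takes a point from camera to tool coordinates, whose origin is the TCP and whose axes are the flange's). Camera axes: x right, y down, z forward; pixel columns grow to the right and rows downward; lengths in m; the calibration is good to about 2 mm. A picture is of the moment at which its call begins: read the wrist's pose just before it. camera_params takes no time and is no camera call.
- ctrl.hand_in(): hands the job in; it is judged then, once.
Trained networks look in the newest picture that a camera, given by its name, has taken for a name from the list of things; names that differ only in an ending like _2 or _b are one class to them, and where a whole thing is asked for, a point or a joint stands for the part that bears it (a point fixed in the world has none). Each returns a list of dicts, best first, with "confidence" (0 to 1); they miss things now and then, are a little off and sometimes report something else, mostly with a low value. They report only what shows in the picture. A call takes as long as a camera call. They do not tell look-alikes from the thing itself.
- ctrl.boxes_of(camera, name): "point" ([column, row] as shares, 0 to 1, of the picture: columns of its width, rows of its height, amid what is visible of it).
The state is a dict: "time_s": time; "q": joint angles; "dq": joint speeds; "joint_efforts": joint torques, N m; "eef_pos": TCP position; "eef_rot": TCP orientation; "wrist_force": force on the tool from outside, world axes, zero at the start; "torque": the same for the moment, N m; "opening": opening from 0.0 (shut) to 1.0 (fully open); "grasp_force": force on a finger pad.
Only numpy, scipy, OpenCV 4.12 (cv2) and the standard library are available. Lean on these libraries where they do the work, as an engineer would, in place of code of your own. Each camera call takes 0.05 s, during which the arm holds its last target. There are 200 camera calls.

## Working session

There is one attempt and no reset: what is moved stays moved. The work goes in short steps, Python scripts to look and compute and a shell command to move; the robot and the scene stay as the last step left them, time stands still between calls to the robot, and variables do not carry over. Pictures are saved under pics/ and viewed, at most 13 in all, crops included, and the job is handed in when it is done.

```bash
ls; mkdir -p pics; cat > h.py <<'E'
import numpy as np, cv2
from bench import ctrl
from scipy.spatial.transform import Rotation as R
def T():
    o=ctrl.get_obs(); M=np.eye(4); w,x,y,z=o['eef_rot']; M[:3,:3]=R.from_quat([x,y,z,w]).as_matrix(); M[:3,3]=o['eef_pos']; return M
def wc(n):
    p=ctrl.camera_params(n)
    return np.array(p['world_from_camera']) if n!='wrist' else T()@np.array(p['tool_from_camera'])
def ray(n,uv,W=None):
    p=ctrl.camera_params(n); W=wc(n) if W is None else W
    q=cv2.undistortPoints(np.array([[uv]],float),np.array(p['mtx']),np.array(p['distortion']))[0,0]
    return W[:3,3],W[:3,:3]@np.array([q[0],q[1],1])
def atz(n,uv,z,W=None):
    o,d=ray(n,uv,W); return o+d*(z-o[2])/d[2]
def proj(n,P,W=None):
    p=ctrl.camera_params(n); W=wc(n) if W is None else W; V=np.linalg.inv(W)
    return cv2.projectPoints(np.atleast_2d(P).astype(float),cv2.Rodrigues(V[:3,:3])[0],V[:3,3],np.array(p['mtx']),np.array(p['distortion']))[0][:,0]
def tri(obs):
    A=np.zeros((3,3));b=np.zeros(3)
    for o,d in obs:
        d=d/np.linalg.norm(d);M=np.eye(3)-np.outer(d,d);A+=M;b+=M@o
    return np.linalg.solve(A,b)
def snap(n,f):
    im=ctrl.camera(n); cv2.imwrite('pics/'+f,im[:,:,::-1]); return im
E
python3 - <<'E'
from h import *
np.set_printoptions(precision=3,suppress=True)
ims=[]
for n in ['scene','side']:
    ims.append(snap(n,n+'0.png'))
    print(n,wc(n)[:3,3])
    for k in ['sleeve_1','cradle_1','gauge','plate','tray','dish','fitting','screwdriver','wrench','bottle']:
        for d in ctrl.boxes_of(n,k):
            uv=np.array(d['point'])*[640,400]; print(k,round(d['confidence'],2),uv.round(),atz(n,uv,0.085 if k[0:2]=='sl' else 0.02)[:2])
E
```

```text
pics
scene [ 0.813 -0.429  0.891]
sleeve_1 0.95 [391. 232.] [0.734 0.011]
sleeve_1 0.85 [285. 147.] [0.388 0.109]
sleeve_1 0.85 [169. 239.] [ 0.296 -0.25 ]
sleeve_1 0.56 [288. 193.] [ 0.472 -0.012]
cradle_1 0.87 [389. 246.] [0.74  0.007]
cradle_1 0.87 [409. 305.] [ 0.838 -0.106]
cradle_1 0.81 [293. 212.] [ 0.486 -0.022]
gauge 0.67 [376. 175.] [0.622 0.185]
plate 0.87 [315. 297.] [ 0.644 -0.188]
tray 0.79 [214. 318.] [ 0.473 -0.338]
tray 0.69 [332. 149.] [0.475 0.207]
tray 0.36 [409. 122.] [0.626 0.408]
dish 0.87 [353. 110.] [0.457 0.373]
fitting 0.57 [329. 149.] [0.468 0.203]
screwdriver 0.89 [226. 257.] [ 0.408 -0.205]
wrench 0.67 [257. 374.] [ 0.621 -0.391]
bottle 0.84 [407. 121.] [0.621 0.409]
side [-0.062 -0.688  0.81 ]
sleeve_1 0.92 [288. 328.] [ 0.23  -0.271]
sleeve_1 0.87 [302. 207.] [ 0.471 -0.016]
sleeve_1 0.75 [369. 162.] [0.739 0.012]
sleeve_1 0.55 [226. 216.] [0.312 0.076]
cradle_1 0.77 [300. 232.] [ 0.455 -0.029]
cradle_1 0.73 [357. 184.] [0.704 0.018]
cradle_1 0.71 [422. 187.] [ 0.839 -0.11 ]
cradle_1 0.2 [396. 235.] [ 0.631 -0.196]
gauge 0.87 [294. 169.] [0.615 0.196]
plate 0.96 [394. 235.] [ 0.629 -0.192]
dish 0.82 [217. 164.] [0.45  0.366]
dish 0.52 [394. 233.] [ 0.632 -0.189]
fitting 0.51 [257. 186.] [0.481 0.197]
screwdriver 0.56 [330. 286.] [ 0.396 -0.209]
wrench 0.6 [467. 283.] [ 0.634 -0.404]
bottle 0.95 [263. 138.] [0.643 0.397]
bottle 0.68 [393. 235.] [ 0.627 -0.189]
```

View pics/scene0.png

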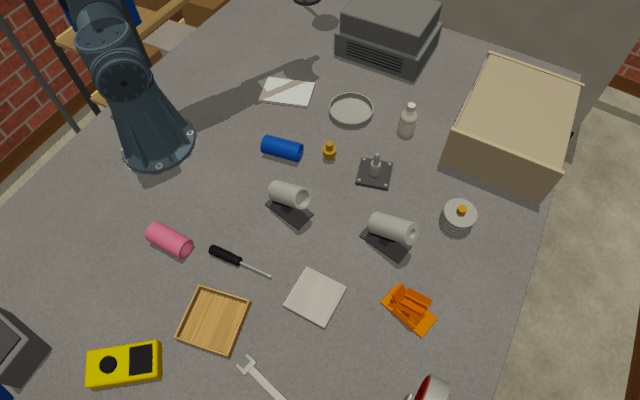

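View pics/side0.png

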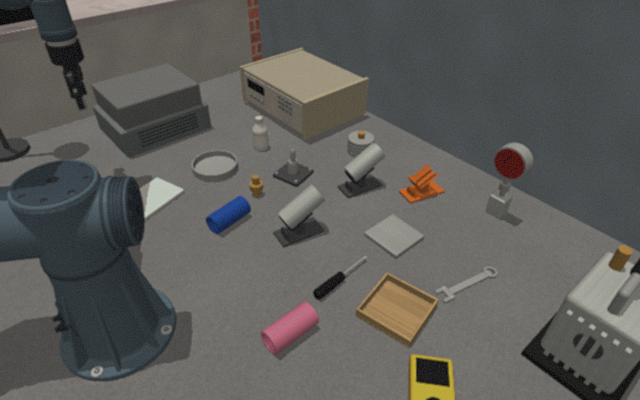

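Scene view: sleeve candidates are the near-cradle sleeve (288,193), the far-cradle sleeve (391,232), the blue one (283,148) and the pink one (169,239). The orange cradle (409,305) is a look-alike. I choose (288,193), the grey sleeve in the black cradle nearer the robot. Now a close crop of it from both cameras.

```bash
python3 - <<'E'
from h import *
a=cv2.imread('pics/scene0.png')[165:240,250:330]; b=cv2.imread('pics/side0.png')[175:250,262:342]
c=np.hstack([cv2.resize(x,None,fx=5,fy=5,interpolation=cv2.INTER_CUBIC) for x in (a,b)])
cv2.imwrite('pics/c1.png',c)
E
```

```text
(no output)
```

View pics/c1.png

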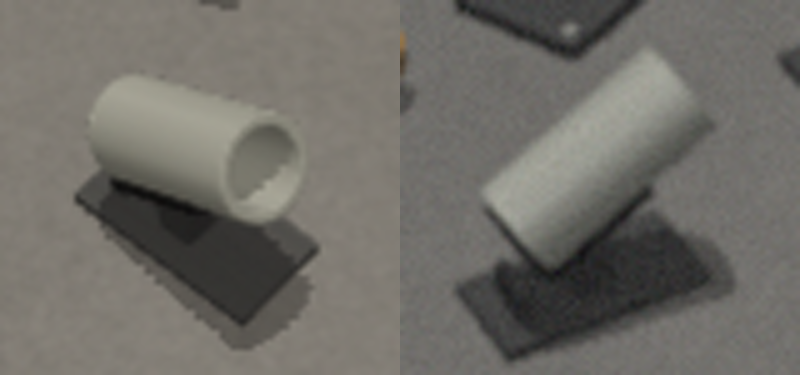

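The crop confirms the grey sleeve in the black cradle, upper open end at scene (303,198), side (318,192). I'll fit its pose.

```bash
python3 - <<'E'
from h import *
from scipy.optimize import least_squares
np.set_printoptions(precision=4,suppress=True)
up=[('scene',(302.8,198)),('side',(318.2,192.2))]
print('upper tri',tri([ray(*u) for u in up]))
F={'scene':[((-60,30),(265.4,204.6)),((-60,-30),0),((60,-30),(298.4,229.6)),((60,30),(313.4,214.4))],
   'side':[((-60,-30),(284.4,246.6)),((60,-30),(324.4,230.6)),((-60,30),(274,233))]}
for n in F: print(n,[atz(n,uv,0.006)[:2] for _,uv in F[n] if uv])
def axis(p,s): 
    x,y,t=p; return np.array([x,y,.085])+s*np.array([np.cos(t)*.866,np.sin(t)*.866,.5])
def f(p):
    return np.r_[(proj('scene',axis(p,.055))-up[0][1]).ravel(),(proj('side',axis(p,.055))-up[1][1]).ravel(),(proj('side',axis(p,-.055))-(285.2,221.4)).ravel()]
for t in (0,-.6):
    r=least_squares(f,[.47,-.015,t]); print(r.x,r.fun)
E
```

```text
upper tri [ 0.5204 -0.0209  0.11  ]
scene [array([ 0.4048, -0.0297]), array([ 0.5189, -0.052 ]), array([0.5303, 0.0045])]
side [array([ 0.4004, -0.0337]), array([ 0.5142, -0.0549]), array([0.41  , 0.0224])]
[ 0.473  -0.0148 -0.1538] [-0.4998  0.1915 -0.0947 -0.8074  0.1084 -0.0918]
[ 0.473  -0.0148 -0.1538] [-0.4998  0.1915 -0.0947 -0.8074  0.1084 -0.0918]
```

```bash
cat >> h.py <<'E'
np.set_printoptions(precision=3,suppress=True)
YAW=-.18; C=np.array([.472,-.0148,.085])
def tool(az,tilt):
    """tool z leans by tilt from down towards azimuth az; tool y horizontal, normal to it"""
    z=np.array([np.cos(az)*np.sin(tilt),np.sin(az)*np.sin(tilt),-np.cos(tilt)]); y=np.array([-np.sin(az),np.cos(az),0.])
    return np.c_[np.cross(y,z),y,z]
def go(P,Rt,reach=.155,flip=None):
    M=T(); best=None
    for s in (1,-1):
        R2=Rt@np.diag([s,s,1.]); rv=R.from_matrix(M[:3,:3].T@R2).as_rotvec()
        if (flip is None and (best is None or np.linalg.norm(rv)<np.linalg.norm(best))) or flip==s: best=rv
    d=M[:3,:3].T@(np.asarray(P)-reach*Rt[:,2]-M[:3,3])*1000
    print('shift',d.round(1),'turn',best.round(4),'|t|deg',np.degrees(np.linalg.norm(best)).round(1))
def st():
    o=ctrl.get_obs(); print('t',round(o['time_s'],2),'q',np.array(o['q']),'gp',(T()@[0,0,.155,1])[:3],'op',round(o['opening'],3),'gf',round(o['grasp_force'],1),'wf',np.array(o['wrist_force']))
E
python3 - <<'E'
from h import *
st(); print(T()[:3,:3])
u=np.array([np.cos(YAW)*.866,np.sin(YAW)*.866,.5])
for tl in (25,30):
    Rt=tool(YAW,-np.radians(tl)); go(C+.037*u-.12*Rt[:,2],Rt)
    go(C+.037*u-.12*Rt[:,2],Rt,flip=-1)
E
```

```text
t 1.1 q [ 1.031  0.181  1.607  0.     1.354 -0.206] gp [0.188 0.543 0.25 ] op 1.0 gf 0.0 wf [0.442 0.15  0.372]
[[-0.945  0.328 -0.   ]
 [ 0.328  0.945 -0.   ]
 [ 0.    -0.    -1.   ]]
shift [-597.3 -411.6   51.9] turn [ 0.034  0.435 -0.151] |t|deg 26.5
shift [-597.3 -411.6   51.9] turn [ 0.647 -0.05   2.92 ] |t|deg 171.4
shift [-618.4 -408.4   63. ] turn [ 0.04   0.522 -0.15 ] |t|deg 31.2
shift [-618.4 -408.4   63. ] turn [ 0.774 -0.06   2.89 ] |t|deg 171.5
```

```bash
for i in 1; do
python3 -m pendant '[[[1,-34,-23,0,0,0,0],[1,-68,-46,0,0,0,0],[1,-102,-69,0,0,0,0],[1,-136,-92,0,0,0,0],[1,-170,-115,0,0,0,0]]]' 
python3 -m pendant '[[[1,-34,-23,0,0,0,0],[1,-68,-46,0,0,0,0],[1,-102,-69,0,0,0,0],[1,-136,-92,0,0,0,0],[1,-170,-115,0,0,0,0]]]' >/dev/null
python3 -m pendant '[[[1,-34,-23,0,0,0,0],[1,-68,-46,0,0,0,0],[1,-102,-69,0,0,0,0],[1,-136,-92,0,0,0,0],[1,-170,-115,0,0,0,0]]]' >/dev/null
done
python3 - <<'E'
from h import *
st()
u=np.array([np.cos(YAW)*.866,np.sin(YAW)*.866,.5])
Rt=tool(YAW,-np.radians(30)); go(C+.037*u-.12*Rt[:,2],Rt)
E
```

```text
time_s: 1.52
eef_pos: [0.3119, 0.3774, 0.4048]
eef_rot: [0.0, 0.166, 0.986, 0.0]
wrist_force: [1.4, 0.3, 0.0]
opening: 1.003
grasp_force: 0.0
t 2.35 q [-0.126  0.148  1.645  0.     1.349 -1.362] gp [0.558 0.048 0.25 ] op 0.996 gf 0.0 wf [1.024 0.454 0.145]
shift [-106.9  -61.8   63.2] turn [ 0.041  0.523 -0.151] |t|deg 31.3
```

```bash
python3 -m pendant '[[[1,-22,-12,12,0.008,0.105,-0.03],[1,-43,-25,25,0.016,0.21,-0.06],[1,-65,-37,38,0.025,0.314,-0.09],[1,-87,-50,51,0.033,0.419,-0.12],[1,-107,-62,63,0.041,0.523,-0.151]]]' >/dev/null
python3 -m pendant '[[[1,0,0,0,0,0,0],[1,0,0,0,0,0,0]]]' >/dev/null
python3 - <<'E'
from h import *
st()
u=np.array([np.cos(YAW)*.866,np.sin(YAW)*.866,.5])
Rt=tool(YAW,-np.radians(30)); go(C+.037*u-.12*Rt[:,2],Rt);go(C+.037*u,Rt)
W=wc('wrist'); im=snap('wrist','w1.png').copy()
P=[C+.055*u,C-.055*u,C+.037*u]
print(proj('wrist',P,W))
for d in ctrl.boxes_of('wrist','sleeve_1'): print(d['confidence'],np.array(d['point'])*[640,400])
E
```

```text
t 2.93 q [-0.247  0.555  1.291 -0.034  1.823 -1.636] gp [ 0.561 -0.03   0.204] op 0.996 gf 0.0 wf [-0.01   0.273 -0.087]
shift [ 1.1 -0.7 -3.2] turn [ 0.001 -0.004 -0.001] |t|deg 0.3
shift [  0.5  -0.7 116.8] turn [ 0.001 -0.004 -0.001] |t|deg 0.3
[[316.081 220.037]
 [316.071 127.975]
 [316.079 201.12 ]]
0.98 [436.608  57.28 ]
0.93 [320.512 182.32 ]
0.69 [86.528 47.6  ]
0.52 [295.616 240.8  ]
```

View pics/w1.png

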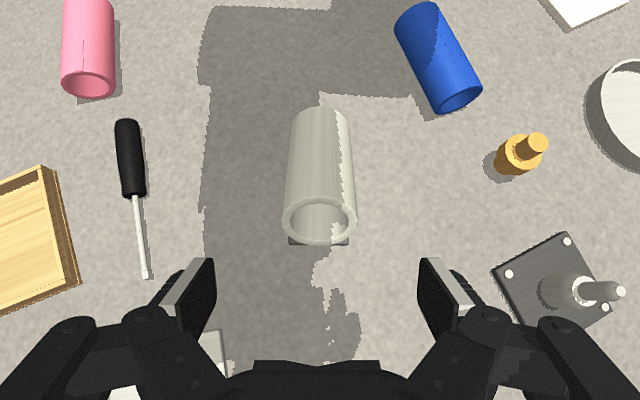

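The wrist view shows the sleeve squarely ahead: end ring centre is (319,221), the finger midline about 316.5. I shift 2 mm in +y and go down.

```bash
python3 -m pendant '[[[1,0.5,2,30,0,0,0],[1,0.5,2,60,0,0,0],[1,0.5,2,85,0,0,0],[1,0.5,2,105,0,0,0],[1,0.5,2,117,0,-0.004,0]]]'
python3 -m pendant '[[[0,0,0,0,0,0,0],[0,0,0,0,0,0,0],[0,0,0,0,0,0,0],[0,0,0,0,0,0,0],[0,0,0,0,0,0,0]]]' 
python3 -m pendant '[[[0,0,0,0,0,0,0],[0,0,0,0,0,0,0],[0,0,0,0,0,0,0],[0,0,0,0,0,0,0],[0,0,0,0,0,0,0]]]'; python3 -c "
from h import *
st()"
```

```text
time_s: 3.45
eef_pos: [0.5785, -0.0292, 0.2413]
eef_rot: [-0.255, 0.086, 0.963, 0.022]
wrist_force: [-0.5, -0.0, 1.0]
opening: 1.0
grasp_force: 0.0
time_s: 3.87
eef_pos: [0.5816, -0.0314, 0.2437]
eef_rot: [-0.254, 0.087, 0.963, 0.022]
wrist_force: [1.4, -2.8, 7.4]
opening: 0.624
grasp_force: 62.8
time_s: 4.28
eef_pos: [0.5817, -0.0315, 0.2437]
eef_rot: [-0.254, 0.087, 0.963, 0.022]
wrist_force: [-0.4, -2.1, 7.9]
opening: 0.617
grasp_force: 62.8
t 4.28 q [-0.249  0.549  1.51  -0.036  1.597 -1.632] gp [ 0.506 -0.018  0.109] op 0.617 gf 62.8 wf [-0.394 -2.136  7.851]
```

```bash
python3 - <<'E'
from h import *
M=T(); cy,sy=np.cos(YAW),np.sin(YAW)
u=np.array([cy*.866,sy*.866,.5]); S=np.eye(4)
C2=C+[0,.0025,0]
h=np.array([-sy,cy,0]); S[:3,:3]=np.c_[np.cross(h,u),h,u]; S[:3,3]=C2
G=np.linalg.inv(M)@S; np.save('G.npy',G); print(G)
print('up100 in tool',M[:3,:3].T@[0,0,100])
for n,pts in (('scene',[(312,267),(347,284),(325,326),(283,299)]),('side',[(393,216),(423,235),(397,256),(365,236)])):
    q=np.array([atz(n,p,.012) for p in pts])[:,:2]; print(n,q.mean(0))
E
```

```text
[[-0.862 -0.    -0.507  0.019]
 [ 0.001  1.    -0.001 -0.   ]
 [ 0.507 -0.002 -0.862  0.193]
 [ 0.     0.     0.     1.   ]]
up100 in tool [ 49.307  -0.14  -86.999]
scene [ 0.642 -0.177]
side [ 0.634 -0.189]
```

```bash
python3 -m pendant '[[[0,10,0,-17,0,0,0],[0,20,0,-35,0,0,0],[0,33,0,-58,0,0,0],[0,46,0,-82,0,0,0],[0,59,0,-104,0,0,0]]]'
cat >> h.py <<'E'
def place(xy,zc,az,G=None):
    """shift/turn that puts the held sleeve upright with its middle at xy,zc"""
    G=np.load('G.npy') if G is None else G
    M=T(); h=np.array([-np.sin(az),np.cos(az),0]); u=np.array([0,0,1.])
    S=np.eye(4); S[:3,:3]=np.c_[np.cross(h,u),h,u]; S[:3,3]=[*xy,zc]
    D=np.linalg.inv(M)@S@np.linalg.inv(G)
    rv=R.from_matrix(D[:3,:3]).as_rotvec(); print('shift',(D[:3,3]*1000).round(1),'turn',rv.round(4),np.degrees(np.linalg.norm(rv)).round(1))
E
python3 - <<'E'
from h import *
st()
place((.638,-.185),.067+.1,YAW); place((.638,-.185),.067,YAW)
E
```

```text
time_s: 4.7
eef_pos: [0.5812, -0.0308, 0.3626]
eef_rot: [-0.255, 0.086, 0.963, 0.023]
wrist_force: [1.4, -0.2, -2.5]
opening: 0.617
grasp_force: 63.9
t 4.7 q [-0.248  0.406  1.45  -0.035  1.801 -1.639] gp [ 0.506 -0.017  0.228] op 0.617 gf 63.9 wf [ 1.423 -0.246 -2.455]
shift [ -11.2 -140.7   16.5] turn [ 0.001 -1.049  0.002] 60.1
shift [ -60.7 -140.7  103.4] turn [ 0.001 -1.049  0.002] 60.1
```

```bash
python3 -m pendant '[[[0,0,-35,0,0,-0.05,0],[0,0,-70,0,0,-0.15,0],[0,0,-105,0,0,-0.27,0],[0,0,-140,0,0,-0.39,0],[0,0,-141,0,0,-0.51,0]]]' >/dev/null
python3 - <<'E'
from h import *
st()
place((.638,-.185),.067+.06,YAW)
E
```

```text
t 5.12 q [-0.508  0.237  1.63  -0.005  1.274 -1.894] gp [ 0.555 -0.176  0.207] op 0.618 gf 63.9 wf [ 0.734  0.426 -2.055]
shift [-1.5  6.  59.2] turn [-0.004 -0.533 -0.002] 30.5
```

```bash
python3 -m pendant '[[[0,0,1,12,0,-0.107,0],[0,0,2,24,0,-0.213,0],[0,-1,4,36,0,-0.32,0],[0,-1,5,48,0,-0.426,0],[0,-1.5,6,59,-0.004,-0.533,-0.002]]]' >/dev/null
python3 -m pendant '[[[0,0,0,0,0,0,0],[0,0,0,0,0,0,0],[0,0,0,0,0,0,0]]]' >/dev/null
python3 - <<'E'
from h import *
st()
place((.638,-.185),.067+.06,YAW); place((.638,-.185),.067+.003,YAW); place((.638,-.185),.067-.003,YAW)
snap('scene','s2.png'); snap('side','d2.png')
a=cv2.imread('pics/scene0.png')
a=cv2.imread('pics/s2.png')[200:350,230:390]; b=cv2.imread('pics/d2.png')[110:260,320:480]
cv2.imwrite('pics/c2.png',np.hstack([cv2.resize(x,None,fx=2.5,fy=2.5) for x in (a,b)]))
E
```

```text
t 5.78 q [-0.536  0.185  1.871  0.312  0.617 -2.142] gp [ 0.634 -0.177  0.168] op 0.618 gf 64.0 wf [ 1.124  0.124 -2.696]
shift [-0.6 -5.4  0. ] turn [ 0.006 -0.01   0.002] 0.7
shift [27.8 -5.5 49.5] turn [ 0.006 -0.01   0.002] 0.7
shift [30.7 -5.6 54.7] turn [ 0.006 -0.01   0.002] 0.7
```

View pics/c2.png

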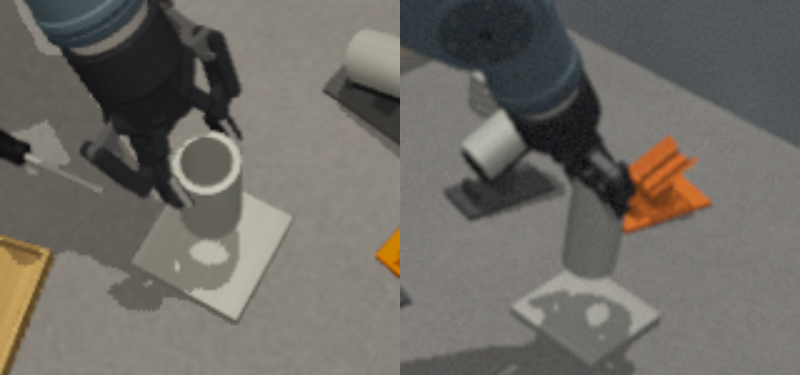

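The crop shows the sleeve held upright above the plate (scene about (312,270)). Lowering until contact.

```bash
python3 -m pendant '[[[0,7,-3,12,0.006,-0.01,0.002],[0,14,-5,25,0.006,-0.01,0.002],[0,21,-5.5,37,0.006,-0.01,0.002],[0,25,-5.5,44,0.006,-0.01,0.002],[0,26.5,-5.5,47,0.006,-0.01,0.002]]]'
python3 -m pendant '[[[0,0,0,0,0,0,0],[0,0.5,0,0.9,0,0,0],[0,1,0,1.8,0,0,0]]]' 
python3 -m pendant '[[[0,0.5,0,0.9,0,0,0],[0,0.5,0,0.9,0,0,0]]]' 
python3 -m pendant '[[[0,0.5,0,0.9,0,0,0],[0,0.5,0,0.9,0,0,0]]]'; python3 -c "
from h import *
st(); place((.638,-.185),.067,YAW)"
```

```text
time_s: 6.3
eef_pos: [0.5571, -0.1692, 0.2463]
eef_rot: [0.261, 0.087, 0.961, -0.024]
wrist_force: [0.3, 0.4, -1.6]
opening: 0.614
grasp_force: 64.0
time_s: 6.55
eef_pos: [0.5578, -0.1697, 0.2464]
eef_rot: [0.263, 0.087, 0.961, -0.025]
wrist_force: [0.0, -0.9, -2.5]
opening: 0.62
grasp_force: 64.0
time_s: 6.72
eef_pos: [0.5574, -0.1695, 0.2447]
eef_rot: [0.263, 0.087, 0.961, -0.025]
wrist_force: [0.7, 0.4, -2.9]
opening: 0.621
grasp_force: 64.0
time_s: 6.88
eef_pos: [0.5573, -0.1694, 0.2433]
eef_rot: [0.262, 0.087, 0.961, -0.024]
wrist_force: [-0.1, 0.8, -2.1]
opening: 0.624
grasp_force: 64.0
t 6.88 q [-0.545  0.285  1.898  0.394  0.487 -2.241] gp [ 0.635 -0.184  0.11 ] op 0.624 gf 64.0 wf [-0.097  0.782 -2.058]
shift [-0.1 -0.1  0.7] turn [-0.     0.002 -0.   ] 0.1
```

```bash
for i in 1; do python3 -m pendant '[[[0,0.5,0,0.9,0,0,0],[0,0.5,0,0.9,0,0,0]]]'|grep -E "force|pos" 
python3 -m pendant '[[[0,0.5,0,0.9,0,0,0],[0,0.5,0,0.9,0,0,0]]]'|grep -E "force|pos" 
python3 -m pendant '[[[0,0.5,0,0.9,0,0,0],[0,0.5,0,0.9,0,0,0]]]'|grep -E "force|pos" ; done
```

```text
eef_pos: [0.5572, -0.1694, 0.242]
wrist_force: [0.8, 1.1, -3.0]
grasp_force: 64.0
eef_pos: [0.5573, -0.1694, 0.2409]
wrist_force: [0.1, -0.2, -2.8]
grasp_force: 64.0
eef_pos: [0.5575, -0.1695, 0.2403]
wrist_force: [0.0, 0.7, -0.9]
grasp_force: 64.1
```

```bash
python3 -m pendant '[[[0,0.5,0,0.9,0,0,0],[0,0.5,0,0.9,0,0,0]]]'|grep -E "force|pos" 
python3 -m pendant '[[[0,0.5,0,0.9,0,0,0],[0,0.5,0,0.9,0,0,0]]]'|grep -E "force|pos|rot" 
python3 -m pendant '[[[0,0.5,0,0.9,0,0,0],[0,0.5,0,0.9,0,0,0]]]'|grep -E "force|pos|rot"
```

```text
eef_pos: [0.558, -0.1696, 0.2401]
wrist_force: [-2.8, 2.3, 4.9]
grasp_force: 64.4
eef_pos: [0.5584, -0.1696, 0.2401]
eef_rot: [0.264, 0.087, 0.96, -0.025]
wrist_force: [-4.0, 3.6, 10.6]
grasp_force: 64.7
eef_pos: [0.5588, -0.1697, 0.24]
eef_rot: [0.265, 0.087, 0.96, -0.025]
wrist_force: [-8.4, 5.2, 16.4]
grasp_force: 65.1
```

```bash
python3 -m pendant '[[[0,-1,0,-1.8,0,0,0],[0,-1,0,-1.8,0,0,0]]]'|grep -E "force|pos" 
python3 -m pendant '[[[1,0,0,0,0,0,0],[1,0,0,0,0,0,0],[1,0,0,0,0,0,0],[1,0,0,0,0,0,0],[1,0,0,0,0,0,0]]]'
python3 -m pendant '[[[1,0,0,-15,0,0,0],[1,0,0,-40,0,0,0],[1,0,0,-75,0,0,0],[1,0,0,-110,0,0,0],[1,0,0,-140,0,0,0]]]'|grep -E "force|pos"
python3 - <<'E'
from h import *
st()
for n in ('scene','side'):
    snap(n,n+'3.png')
    print(n,[((np.array(d['point'])*[640,400]).round(1),atz(n,np.array(d['point'])*[640,400],.067)[:2]) for d in ctrl.boxes_of(n,'sleeve_1')])
    print(n,[((np.array(d['point'])*[640,400]).round(1),atz(n,np.array(d['point'])*[640,400],.02)[:2]) for d in ctrl.boxes_of(n,'gauge')])
a=cv2.imread('pics/scene3.png')[200:350,230:390]; b=cv2.imread('pics/scene3.png')[130:205,340:420]
b2=cv2.imread('pics/side3.png')[130:205,255:335];a2=cv2.imread('pics/side3.png')[110:260,320:480]
cv2.imwrite('pics/c3.png',np.vstack([np.hstack([cv2.resize(x,(400,300 if x.shape[0]==150 and 0 else 375),interpolation=cv2.INTER_CUBIC)[:300] if 0 else cv2.resize(x,(320,300),interpolation=cv2.INTER_CUBIC) for x in p]) for p in ((a,a2),(b,b2))]))
E
```

```text
eef_pos: [0.5578, -0.1695, 0.2401]
wrist_force: [0.1, 2.8, 3.7]
grasp_force: 64.4
time_s: 8.47
eef_pos: [0.5573, -0.1695, 0.2388]
eef_rot: [0.262, 0.087, 0.961, -0.024]
wrist_force: [0.3, -0.5, -0.4]
opening: 1.001
grasp_force: 0.0
eef_pos: [0.4866, -0.1563, 0.361]
wrist_force: [0.5, -0.3, 0.6]
grasp_force: 0.0
t 8.88 q [-0.605 -0.064  2.001  0.315  0.735 -2.179] gp [ 0.564 -0.171  0.227] op 1.0 gf 0.0 wf [ 0.519 -0.259  0.636]
scene [(array([284.4, 148.3]), array([0.38 , 0.115])), (array([392.9, 231.1]), array([0.735, 0.024])), (array([169.5, 239.6]), array([ 0.286, -0.247])), (array([311.5, 286.5]), array([ 0.635, -0.184])), (array([377.4, 172.7]), array([0.633, 0.16 ]))]
scene [(array([375.5, 172.3]), array([0.617, 0.192])), (array([388.3, 243.6]), array([0.735, 0.013]))]
side [(array([357.3, 170.6]), array([0.704, 0.021])), (array([226.6, 214.4]), array([0.325, 0.098])), (array([397.5, 216.8]), array([ 0.642, -0.184])), (array([287.8, 327.3]), array([ 0.238, -0.26 ]))]
side [(array([295.5, 169.5]), array([0.615, 0.19 ]))]
```

View pics/c3.png

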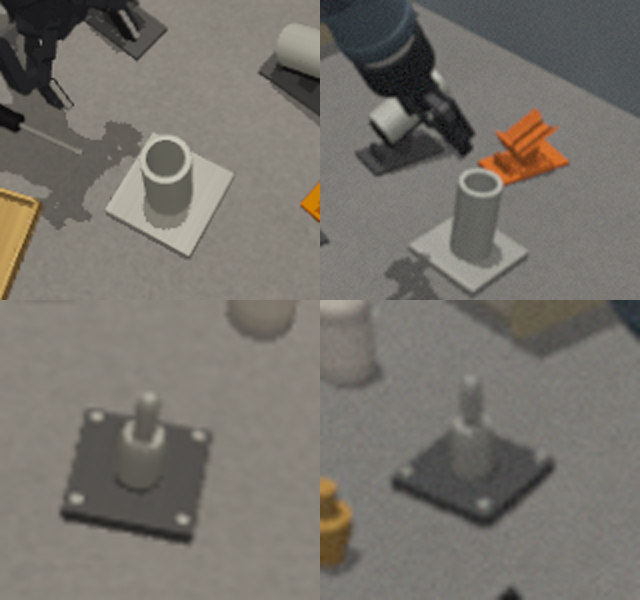

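Both views: sleeve stands upright on the plate (scene ≈(312,285)), hand clear of it. The gauge's pin is at scene (376,172), clear of everything. Next, straight above the sleeve.

```bash
python3 - <<'E'
from h import *
go((.638,-.184,.235),tool(YAW,0))
E
```

```text
shift [-148.    -0.1   50.5] turn [-0.001  0.531 -0.001] |t|deg 30.4
```

```bash
python3 -m pendant '[[[1,-30,0,3,0,0.106,0],[1,-60,0,9,0,0.212,0],[1,-90,0,20,0,0.318,0],[1,-119,0,33,0,0.425,0],[1,-148,0,50.5,0,0.531,0]]]' >/dev/null
python3 -m pendant '[[[1,0,0,0,0,0,0],[1,0,0,0,0,0,0],[1,0,0,0,0,0,0]]]' >/dev/null
python3 - <<'E'
from h import *
st(); go((.638,-.184,.235),tool(YAW,0))
W=wc('wrist'); im=snap('wrist','w4.png')
print(proj('wrist',[[.638,-.184,.122],[.638,-.184,.012]],W))
for d in ctrl.boxes_of('wrist','sleeve_1'): print(d['confidence'],np.array(d['point'])*[640,400])
E
```

```text
t 9.85 q [-0.459  0.389  1.381 -0.     1.374 -1.849] gp [ 0.638 -0.184  0.233] op 0.999 gf 0.0 wf [ 0.623 -0.147  0.27 ]
shift [-0.1 -0.3 -1.8] turn [ 0.    -0.002 -0.   ] |t|deg 0.1
[[316.622 204.236]
 [316.496 172.299]]
0.93 [317.12 204.08]
0.84 [563.584 256.4  ]
```

View pics/w4.png

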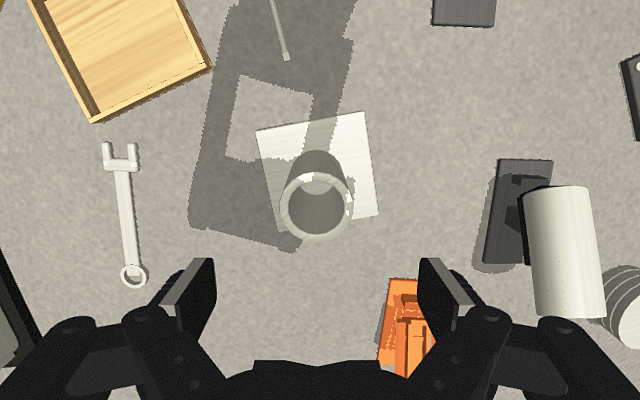

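Wrist view: the top ring is centred at (317,205), matching the predicted (316.6,204.2). Straight down 136 mm and grip.

```bash
python3 -m pendant '[[[1,0,0,35,0,0,0],[1,0,0,70,0,0,0],[1,0,0,100,0,0,0],[1,0,0,125,0,0,0],[1,0,0,136,0,0,0]]]' |grep -E "force|pos"
python3 -m pendant '[[[0,0,0,0,0,0,0],[0,0,0,0,0,0,0],[0,0,0,0,0,0,0],[0,0,0,0,0,0,0],[0,0,0,0,0,0,0]]]' >/dev/null
python3 -m pendant '[[[0,0,0,0,0,0,0],[0,0,0,0,0,0,0],[0,0,0,0,0,0,0]]]'|grep -E "force|pos|opening"
python3 - <<'E'
from h import *
st(); M=T(); G=np.linalg.inv(M); S=np.eye(4); S[:3,3]=[.638,-.184,.067]; print((G@S)[:3])
# gauge centre via features
sc=[(376,155)] 
for n,uv in (('scene',(376.8,154)),('side',(292.8,150))): print(n,'tip',atz(n,uv,.09))
E
```

```text
eef_pos: [0.6359, -0.1835, 0.2529]
wrist_force: [-1.5, 0.8, -0.6]
grasp_force: 0.0
eef_pos: [0.6394, -0.1846, 0.2586]
wrist_force: [0.4, 0.4, 7.5]
opening: 0.626
grasp_force: 63.9
t 11.03 q [-0.459  0.525  1.468 -0.001  1.142 -1.849] gp [ 0.64  -0.185  0.104] op 0.626 gf 63.9 wf [0.394 0.438 7.489]
[[-0.984  0.18  -0.007  0.003]
 [ 0.18   0.984 -0.003  0.001]
 [ 0.006 -0.004 -1.     0.192]]
scene tip [0.612 0.197 0.09 ]
side tip [0.609 0.193 0.09 ]
```

```bash
python3 -m pendant '[[[0,0,0,-15,0,0,0],[0,0,0,-40,0,0,0],[0,0,0,-75,0,0,0],[0,0,0,-110,0,0,0],[0,0,0,-145,0,0,0]]]' |grep -E "force|pos"
python3 -m pendant '[[[0,0,0,0,0,0,0],[0,0,0,0,0,0,0]]]' |grep -E "force|pos"
python3 - <<'E'
from h import *
st(); G=np.eye(4); G[:3,:3]=tool(YAW,0).T; 
go((.612,.195,.245),tool(YAW,0))
E
```

```text
eef_pos: [0.6377, -0.1838, 0.4028]
wrist_force: [1.4, -0.4, -1.5]
grasp_force: 63.7
eef_pos: [0.6385, -0.1842, 0.4049]
wrist_force: [-0.6, 0.7, -2.6]
grasp_force: 63.7
t 11.62 q [-0.459  0.374  1.366 -0.001  1.392 -1.849] gp [ 0.64  -0.185  0.25 ] op 0.624 gf 63.7 wf [-0.648  0.66  -2.626]
shift [ 94.3 368.2   2.8] turn [-0.003  0.009 -0.001] |t|deg 0.5
```

```bash
python3 -m pendant '[[[0,8,30,0,0,0,0],[0,17,65,0,0,0,0],[0,25,98,0,0,0,0],[0,34,131,0,0,0,0],[0,41,160,0,0,0,0]]]' |grep -E "pos"
python3 -m pendant '[[[0,8,30,0,0,0,0],[0,16,60,0,0,0,0],[0,24,90,0,0,0,0],[0,29,110,0,-0.003,0.009,0],[0,29,110,0,-0.003,0.009,0]]]' |grep -E "pos"
python3 -m pendant '[[[0,0,0,0,0,0,0],[0,0,0,0,0,0,0]]]' |grep -E "pos"
python3 - <<'E'
from h import *
st(); W=wc('wrist'); np.save('W5.npy',W); im=snap('wrist','w5.png')
P=[[.612,.195,.09],[.612,.195,.012]]
pp=proj('wrist',P,W); print(pp)
c=np.clip(pp[1].astype(int),[80,60],[560,340])
x0,y0=c-[80,60]; cr=im[y0:y0+120,x0:x0+160,::-1]; print(x0,y0)
cv2.imwrite('pics/c5.png',cv2.resize(cr,None,fx=5,fy=5,interpolation=cv2.INTER_CUBIC))
E
```

```text
eef_pos: [0.6253, -0.0172, 0.398]
eef_pos: [0.6164, 0.0984, 0.3979]
eef_pos: [0.6175, 0.0939, 0.3985]
t 12.62 q [-0.039  0.297  1.479  0.002  1.375 -1.43 ] gp [0.616 0.094 0.244] op 0.621 gf 64.0 wf [ 0.66   0.896 -2.868]
[[436.903 164.06 ]
 [411.661 150.757]]
331 90
```

View pics/c5.png

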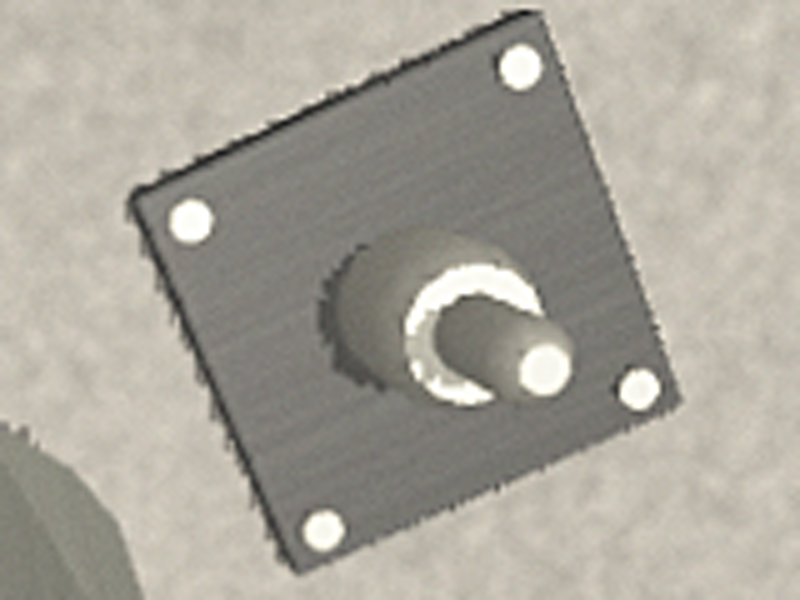

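```bash
python3 - <<'E'
from h import *
W=np.load('W5.npy')
a=atz('wrist',(440,164),.09,W); b=atz('wrist',(414.5,150.2),.012,W); print(a,b)
g=(a+b)[:2]/2; np.save('g.npy',g); st()
M=T(); print('sleeve mid now', (M@[.003,.001,.1916,1])[:3], M[:3,2])
d=g-(M@[.003,.001,.1916,1])[:2]; print('shift tool',M[:3,:3].T@np.array([*d,0])*1000)
go((.5,.1,.245),tool(YAW,0))
E
```

```text
[0.612 0.198 0.09 ] [0.612 0.198 0.012]
t 12.67 q [-0.04   0.297  1.478  0.002  1.375 -1.43 ] gp [0.616 0.094 0.244] op 0.627 gf 64.0 wf [ 0.527 -0.257 -2.427]
sleeve mid now [0.613 0.095 0.207] [-0.009  0.003 -1.   ]
shift tool [ 19.516 100.462   0.268]
shift [116.9 -14.8  -0.2] turn [ 0.001 -0.009 -0.002] |t|deg 0.5
```

```bash
python3 -m pendant '[[[0,6,30,0,0,0,0],[0,12,60,0,0,0,0],[0,17,88,0,0,0,0],[0,19.5,100.5,0,0,0,0],[0,19.5,100.5,0,0,0,0]]]' |grep -E "pos"
python3 -m pendant '[[[0,0,0,10,0,0,0],[0,0,0,25,0,0,0],[0,0,0,38,0,0,0],[0,0,0,44,0,0,0],[0,0,0,44,0,0,0]]]' |grep -E "pos|force"
python3 - <<'E'
from h import *
g=np.load('g.npy'); M=T(); s=(M@[.003,.001,.1916,1])[:3]; print(s,s[2]-.055)
d=g-s[:2]; print('shift tool',M[:3,:3].T@np.array([*d,0])*1000)
W=wc('scene'); im=snap('scene','s6.png'); im2=snap('side','d6.png')
cv2.imwrite('pics/c6.png',np.hstack([cv2.resize(x,(400,400),interpolation=cv2.INTER_CUBIC) for x in (im[100:200,325:425,::-1],im2[80:180,245:345,::-1])]))
E
```

```text
eef_pos: [0.6165, 0.1982, 0.3997]
eef_pos: [0.6159, 0.1953, 0.3531]
wrist_force: [0.6, -0.1, -2.2]
grasp_force: 64.2
[0.611 0.197 0.162] 0.10653297891043698
shift tool [-1.189  0.768 -0.014]
```

View pics/c6.png

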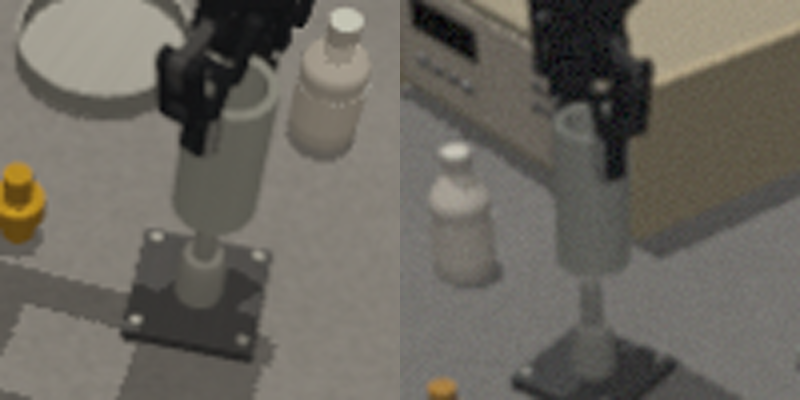

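The crops show the sleeve's lower end centred over the pin nose in both views. Sliding down with force checks.

```bash
python3 -m pendant '[[[0,-1,0.8,8,0,0,0],[0,-1,0.8,16,0,0,0],[0,-1,0.8,25,0,0,0],[0,-1,0.8,34,0,0,0],[0,-1,0.8,42,0,0,0]]]' |grep -E "pos|force"
python3 -m pendant '[[[0,0,0,4,0,0,0],[0,0,0,8,0,0,0],[0,0,0,12,0,0,0],[0,0,0,16,0,0,0]]]' |grep -E "pos|force"
python3 -m pendant '[[[0,0,0,3,0,0,0],[0,0,0,6,0,0,0],[0,0,0,6,0,0,0]]]' |grep -E "pos|force"
```

```text
eef_pos: [0.6169, 0.1975, 0.3127]
wrist_force: [0.2, -0.1, -3.2]
grasp_force: 64.2
eef_pos: [0.6173, 0.1975, 0.298]
wrist_force: [-0.4, 0.2, -2.9]
grasp_force: 64.2
eef_pos: [0.6169, 0.1975, 0.2915]
wrist_force: [-0.0, 0.0, -1.9]
grasp_force: 64.2
```

```bash
python3 -m pendant '[[[0,0,0,6,0,0,0],[0,0,0,12,0,0,0],[0,0,0,18,0,0,0],[0,0,0,24,0,0,0],[0,0,0,28,0,0,0]]]' |grep -E "pos|force"
python3 -m pendant '[[[0,0,0,1.5,0,0,0],[0,0,0,3,0,0,0],[0,0,0,3,0,0,0]]]' |grep -E "pos|force"
python3 -m pendant '[[[0,0,0,1,0,0,0],[0,0,0,2,0,0,0],[0,0,0,2,0,0,0]]]' |grep -E "pos|force"
python3 -m pendant '[[[0,0,0,1,0,0,0],[0,0,0,2,0,0,0],[0,0,0,2,0,0,0]]]' |grep -E "pos|force"
```

```text
eef_pos: [0.6167, 0.1976, 0.2628]
wrist_force: [-0.5, -0.4, -1.9]
grasp_force: 64.3
eef_pos: [0.6167, 0.1976, 0.2607]
wrist_force: [-1.1, -1.2, -2.4]
grasp_force: 64.2
eef_pos: [0.6168, 0.1976, 0.2592]
wrist_force: [-2.2, -1.0, -1.6]
grasp_force: 64.3
eef_pos: [0.617, 0.1977, 0.259]
wrist_force: [-8.4, -1.3, 8.7]
grasp_force: 65.2
```

Contact with the middle 67 mm up: the sleeve is fully home, so it goes to the wooden tray.

```bash
python3 -m pendant '[[[0,0,0,0.7,0,0,0],[0,0,0,0.7,0,0,0]]]' |grep -E "pos|force"
python3 -m pendant '[[[0,0,0,-6,0,0,0],[0,0,0,-16,0,0,0],[0,0,0,-30,0,0,0],[0,0,0,-50,0,0,0],[0,0,0,-70,0,0,0]]]' |grep -E "pos|force"
python3 -m pendant '[[[0,0,0,-20,0,0,0],[0,0,0,-40,0,0,0],[0,0,0,-60,0,0,0],[0,0,0,-75,0,0,0],[0,0,0,-75,0,0,0]]]' |grep -E "pos|force"
python3 - <<'E'
from h import *
q=[]
for n,pts in (('scene',[(199,286),(250,294),(225,357),(176,337)]),('side',[(390,275),(437,296),(401,342),(358,312)])):
    c=np.array([atz(n,p,.025) for p in pts])[:,:2].mean(0); print(n,c); q.append(c)
c=np.mean(q,0); np.save('tray.npy',c); M=T(); s=(M@[.003,.001,.1916,1])[:3]; print(c,s)
print('shift tool',M[:3,:3].T@np.array([*(c-s[:2]),0])*1000)
E
```

```text
eef_pos: [0.617, 0.1977, 0.2589]
wrist_force: [-7.9, -1.8, 12.7]
grasp_force: 65.5
eef_pos: [0.6176, 0.1974, 0.328]
wrist_force: [0.8, 0.6, -1.5]
grasp_force: 64.3
eef_pos: [0.619, 0.1974, 0.4075]
wrist_force: [0.2, 0.5, -0.9]
grasp_force: 64.4
scene [ 0.471 -0.341]
side [ 0.465 -0.344]
[ 0.468 -0.342] [0.617 0.2   0.216]
shift tool [  49.193 -559.795   -2.763]
```

```bash
python3 -m pendant '[[[0,3,-30,0,0,0,0],[0,6,-68,0,0,0,0],[0,9,-106,0,0,0,0],[0,12,-144,0,0,0,0],[0,16,-182,0,0,0,0]]]' |grep -E "pos"
python3 -m pendant '[[[0,3,-38,0,0,0,0],[0,7,-76,0,0,0,0],[0,10,-114,0,0,0,0],[0,13,-152,0,0,0,0],[0,16,-190,0,0,0,0]]]' |grep -E "pos"
python3 -m pendant '[[[0,3,-38,0,0,0,0],[0,7,-76,0,0,0,0],[0,10,-114,0,0,0,0],[0,14,-150,0,0,0,0],[0,17,-186,0,0,0,0]]]' |grep -E "pos"
python3 -m pendant '[[[0,0,0,0,0,0,0],[0,0,0,0,0,0,0]]]' |grep -E "pos|force"
python3 - <<'E'
from h import *
c=np.load('tray.npy'); M=T(); s=(M@[.003,.001,.1916,1])[:3]; print(c,s,s[2]-.055,M[:3,2])
print('shift tool',M[:3,:3].T@np.array([*(c-s[:2]),0])*1000); st()
im=snap('scene','s7.png'); im2=snap('side','d7.png')
cv2.imwrite('pics/c7.png',np.hstack([cv2.resize(x,(400,400),interpolation=cv2.INTER_CUBIC) for x in (im[220:380,140:300,::-1],im2[190:350,310:470,::-1])]))
E
```

```text
eef_pos: [0.5686, 0.0197, 0.401]
eef_pos: [0.5186, -0.1646, 0.401]
eef_pos: [0.4683, -0.3446, 0.4007]
eef_pos: [0.4683, -0.3448, 0.4004]
wrist_force: [-1.1, 0.3, -1.9]
grasp_force: 64.8
[ 0.468 -0.342] [ 0.464 -0.343  0.209] 0.15380765197813975 [-0.007  0.003 -1.   ]
shift tool [-3.287  1.219 -0.021]
t 18.18 q [-0.838  0.201  1.592 -0.003  1.355 -2.223] gp [ 0.467 -0.344  0.245] op 0.624 gf 64.8 wf [-1.07   0.289 -1.851]
```

View pics/c7.png

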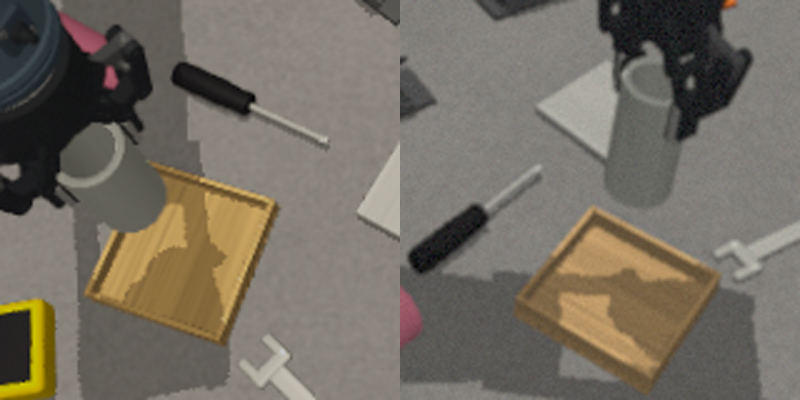

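The sleeve hangs upright above the tray (tray centre at scene ≈(212,322)). Lowering into it.

```bash
python3 -m pendant '[[[0,-3,1,30,0,0,0],[0,-3,1,65,0,0,0],[0,-3,1,100,0,0,0],[0,-3,1,130,0,0,0],[0,-3,1,140,0,0,0]]]' |grep -E "pos|force"
python3 -m pendant '[[[0,0,0,1.5,0,0,0],[0,0,0,3,0,0,0],[0,0,0,4.5,0,0,0],[0,0,0,4.5,0,0,0]]]' |grep -E "pos|force"
python3 -m pendant '[[[0,0,0,1,0,0,0],[0,0,0,2,0,0,0],[0,0,0,2,0,0,0]]]' |grep -E "pos|force"
python3 -m pendant '[[[0,0,0,0.7,0,0,0],[0,0,0,1.5,0,0,0],[0,0,0,1.5,0,0,0]]]' |grep -E "pos|force"
```

```text
eef_pos: [0.4705, -0.3388, 0.2558]
wrist_force: [-0.8, 0.8, -2.8]
grasp_force: 64.7
eef_pos: [0.4722, -0.3425, 0.2585]
wrist_force: [0.9, 0.4, -2.2]
grasp_force: 64.8
eef_pos: [0.4715, -0.3422, 0.255]
wrist_force: [-1.0, 0.3, -2.0]
grasp_force: 64.8
eef_pos: [0.4713, -0.342, 0.2527]
wrist_force: [0.6, -1.1, -2.8]
grasp_force: 64.8
```

```bash
python3 -m pendant '[[[0,0,0,0.7,0,0,0],[0,0,0,1.3,0,0,0],[0,0,0,1.3,0,0,0]]]' |grep -E "pos|force"
python3 -m pendant '[[[0,0,0,0.5,0,0,0],[0,0,0,1,0,0,0],[0,0,0,1,0,0,0]]]' |grep -E "pos|force"
python3 -m pendant '[[[0,0,0,0.5,0,0,0],[0,0,0,1,0,0,0],[0,0,0,1,0,0,0]]]' |grep -E "pos|force"
```

```text
eef_pos: [0.4715, -0.3421, 0.2519]
wrist_force: [-2.5, 1.8, 0.8]
grasp_force: 65.1
eef_pos: [0.4716, -0.3421, 0.2519]
wrist_force: [-2.8, 2.6, 9.7]
grasp_force: 65.8
eef_pos: [0.4718, -0.3421, 0.2519]
wrist_force: [-4.6, 5.0, 15.9]
grasp_force: 66.4
```

Seated on the tray floor. Release and retreat straight up.

```bash
python3 -m pendant '[[[0,0,0,-1.5,0,0,0],[0,0,0,-1.5,0,0,0]]]' |grep -E "pos|force"
python3 -m pendant '[[[1,0,0,0,0,0,0],[1,0,0,0,0,0,0],[1,0,0,0,0,0,0],[1,0,0,0,0,0,0],[1,0,0,0,0,0,0]]]' |grep -E "pos|force|opening"
python3 -m pendant '[[[1,0,0,-15,0,0,0],[1,0,0,-40,0,0,0],[1,0,0,-75,0,0,0],[1,0,0,-110,0,0,0],[1,0,0,-145,0,0,0]]]' |grep -E "pos|force"
python3 -m pendant '[[[1,0,0,0,0,0,0],[1,0,0,0,0,0,0],[1,0,0,0,0,0,0]]]' |grep -E "time|force"
python3 - <<'E'
from h import *
im=snap('scene','s8.png'); im2=snap('side','d8.png')
cv2.imwrite('pics/c8.png',np.hstack([cv2.resize(x,(400,500)) for x in (im[150:400,110:310,::-1],im2[130:380,260:460,::-1])]))
E
```

```text
eef_pos: [0.4716, -0.3422, 0.2518]
wrist_force: [-1.4, 1.5, 6.5]
grasp_force: 65.6
eef_pos: [0.4713, -0.342, 0.2508]
wrist_force: [0.8, -0.5, 0.3]
opening: 0.998
grasp_force: 0.0
eef_pos: [0.4721, -0.3422, 0.3972]
wrist_force: [0.9, -0.6, -0.2]
grasp_force: 0.0
time_s: 21.53
wrist_force: [-1.1, 1.0, 0.2]
grasp_force: 0.0
```

View pics/c8.png

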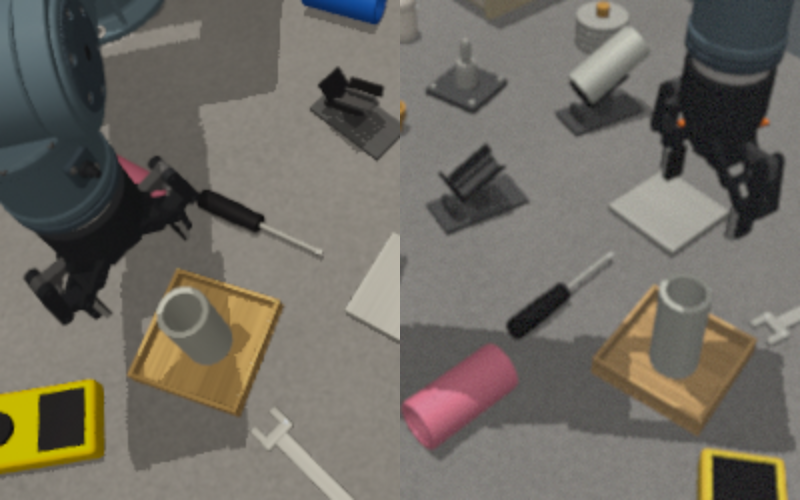

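The sleeve stands upright in the tray (scene ≈(207,320)), with the hand clear and the bystanders that show in this crop where they were. Handing in.

```bash
python3 -c "
from bench import ctrl
print(ctrl.hand_in())"
```

```text
the job is handed in; nothing more can be done
None
```

Handed in at about 21.6 s of the 64 s: the sleeve from the nearer cradle was stood and released on the plate, retaken from above, went fully home on the gauge, and now stands upright in the square wooden tray.

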